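# Hold the spout of the solvent can open for refilling

## Robot

A 6-joint arm with a two-finger parallel gripper is mounted at the origin on the work surface. World frame = base frame: x ahead of the robot, y to its left, z up, the work surface at z = 0. Lengths are in m, angles in rad, forces in N, time in s.
With the tool pointing down it reaches from about 0.375 to 0.975 m from the base axis. Payload 3.8 kg.
Tool frame: the origin (TCP) lies at the very end of the fingers, on their centre line; the grasp point (between the pads) lies robot.grasp_offset behind it (robot.grasp_offset is the distance from the TCP to the grasp point, in m); x points along the fingers, z is the direction in which the jaws open and shut, and the axes are right-handed (so a half turn about x gives the same grasp; the last joint's range is limited). The gripper opens to 88 mm and grips with 3 to 60 N. Pads are 18 mm wide; open, the fingers measure 123 mm over their backs; the gripper's body (75 mm by 187 mm) begins 45 mm behind the grasp point.
Start: joints at [1.165, 0.264, 1.604, -0, 1.274, -0.037], TCP at [0.243, 0.63, 0.239] pointing down, gripper open.
Joint ranges: [-2.63, 2.63], [-0.94, 2.18], [0.31, 2.57], [-1.31, 4.45], [0, 2.66], [-2.55, 2.55]. Speed limits (rad/s): [2.57, 2.57, 3.14, 3.14, 3.14, 3.14].

## Interface

Orientations are given as [roll, pitch, yaw] about the fixed x, y, z axes, in that order (R = Rz(yaw) Ry(pitch) Rx(roll)).
In Python, from workcell import observe, eyes, sign_off, nets, robot gives the robot as it stands.
- The arm moves only by the tool move_arm, never from a script. Its argument "targets" is a list of rows, each a list of 3 entries, a list of its own where there are three numbers: the shift along the tool's x, y, z in m, then the turn about the tool's x in rad, then the finger opening in m, from 0 to 0.0881. In form: [[[dx, dy, dz], twist, jaw], ...]. A call has exactly 5 rows; each row is the pose to reach, as a shift and turn from the pose commanded when the call began, along the tool's axes at that moment; what a row does not reach only later rows make up. A row lasts 1/8 s, in which the tool goes at most 62.5 mm and 10.7 degrees, less where a joint would pass 70% of its speed; a pose out of reach is approached as far as the arm can. A call with a gripper value outside its range is refused whole. The fingers move at their own pace and stop on an object; the grip force is fixed at half the most. Time passes only in rows, so rows that repeat a pose let the fingers close, or fill a call up. It gives the time, the measured TCP pose, the force and the opening at its end, in the units of the state.
- observe(): the state, without advancing time (a new reading comes with each control period).
- eyes.capture(name): name is "scene" or "top"; returns a dict with "img" (420x560x3 uint8, red, green, blue), "range_z" (420x560 float32, m along the optical axis (not along the pixel's ray), 0 where there is no reading), "mtx" (3x3 intrinsics, pixels), "k1" (the pictures are not rectified: a ray, as slopes to the right and down, at radius r is drawn at 1 + k1 r^2 times it, then the intrinsics apply), "xyz" and "rotation" of the camera in the world. Camera axes: x right, y down, z forward; pixel columns grow to the right and rows downward; lengths in m; the calibration is good to about 2 mm. A picture is of the moment at which its call begins.
- sign_off(): hands the job in, once; it reports no verdict.
Trained networks look in a picture, given as the dict that the camera call returned (one of the last four; its "shot" number tells which), for a name from the list of things; names that differ only in an ending like _2 or _b are one class to them, and where a whole thing is asked for, a point or a joint stands for the part that bears it (a point fixed in the world has none). Each returns a list of dicts, best first, with "confidence" (0 to 1); they miss things now and then, are a little off and sometimes report something else, mostly with a low value. They report only what shows in the picture. A call takes as long as a camera call. They do not tell look-alikes from the thing itself.
- nets.boxes_of(target, picture): "centre" ([x, y, z] in m, in the coordinates of the camera as it stood for that picture, good to about 4 mm: the middle of the surface that is visible of it).
The state is a dict: "t": time; "joint_pos": joint angles; "qd": joint speeds; "joint_torque": joint torques, N m; "tool_pos": TCP position; "orientation": TCP orientation; "force": force on the tool from outside, world axes, zero at the start; "wrist_torque": the same for the moment, N m; "width": finger opening in m.
Only numpy, scipy, OpenCV 4.12 (cv2) and the standard library are available. Lean on these libraries where they do the work, as an engineer would, in place of code of your own. Each camera call takes 0.05 s, during which the arm holds its last target.

## Task

I am about to refill the larger of the two steel solvent safety cans: with a fingertip, press its thumb lever down so that the spout cap swings wide open, and finish while still holding it down, open. The can has to stay standing flat where it is, not lifted or tipped, and the smaller can and the other things on the table are to be left alone.

Things in the scene. Friction and masses are not known exactly. Their poses are not given: they have to be found in the camera images.
- big_can: the larger stainless solvent safety can, loose, 0.8 to 1.4 kg: body 120 mm across and 150 mm tall, cone shoulder, spout mouth at 200 mm. Origin: centre of its underside; z up. A bar handle stands 103 mm out from the axis on the -x side, with the lever's thumb plate above it; y is parallel to the lever's pivot
- big_can_mouth (a point): centre of the larger can's spout mouth (44 mm across, facing up), on the can's axis, 200 mm above its underside; the sprung cap on the lever covers it
- big_can_plate (a point): centre of the upper face of the larger can's thumb plate: ridged steel, 34 mm long, 30 mm wide, 3 mm thick, sloping up away from the spout by 0.2 rad when shut. Shut, it is 78.5 mm from the can's axis on its -x side and 225 mm above its underside; the lever's pivot is 32 mm from the axis on that side, 200 mm up. Its frame turns with the lever (like the can's at 0)
- big_can_lever (a joint): rocking lever of the larger can, rad: 0 shut; grows as the thumb plate goes down and the cap on its other end swings up; stop at 0.85, plate 43 mm lower. Sprung shut: 2 to 3 N on the plate starts it, 6 to 9 N holds it near the stop; over 20 N there can tip a light can
- small_can: the smaller stainless solvent safety can, loose, 0.55 kg: body 82 mm across and 105 mm tall, cone shoulder, spout mouth at 155 mm. Origin: centre of its underside; z up. A bar handle stands 84 mm out from the axis on the -x side, with the lever's thumb plate above it; y is parallel to the lever's pivot
- small_can_lever (a joint): rocking lever of the smaller can, rad: same fitting as on the larger can, 0 shut
- brush_tin: bystander: ribbed aluminium tin full of upright brushes, 72 mm across, tin 105 mm tall, brushes to about 240 mm; origin at the middle of its underside
- pot_low: bystander: low open red plastic paint pot, 62 mm across, 55 mm tall; origin at the middle of its underside
- pot_tall: bystander: taller open red plastic paint pot, 72 mm across, 85 mm tall; origin at the middle of its underside
- tin_plain: bystander: open plain aluminium paint tin, 74 mm across, 100 mm tall; origin at the middle of its underside
- white_jar: bystander: closed white plastic jar, 68 mm across, 85 mm tall; origin at the middle of its underside
- glue_bottle: bystander: white plastic glue bottle with a cap, 52 mm across, 150 mm tall; origin at the middle of its underside
- palette_knife: bystander: painter's palette knife, 209 mm long, lying flat; origin at the middle of its underside, x along it
Not all that is in view belongs to the job. Leave any green or yellow look-alike of the big_can alone.

How it is judged:
On the way:
1. the larger can's lever is pressed down by the fingers and its cap is wide open (value of joint big_can_lever above 0.55 rad and contact force between the fingers and big_can above 1 N), for 0.3 s.
At the end, for the whole second after the job is handed in: The larger can's lever is held at more than 0.55 rad of its 0.85 rad by the fingers, still; that can stands flat (under 0.05 rad of tilt) within 25 mm of where it stood; the smaller can is shut, upright and within 25 mm of where it stood; the bystanders are within 30 mm of where they stood (all of step 1 and velocity of joint big_can_lever below 0.3 rad/s and angle between each of big_can, small_can's own z axis and vertical below 0.05 rad and distance of each of big_can, small_can from where it was at the start of the episode below 0.025 m and height (world z) of big_can below 0.006 m and value of joint small_can_lever below 0.1 rad); the arm keeps its last pose, push and grip.
It fails at once if the larger can is tipped (over 0.08 rad) (angle between big_can's own z axis and vertical above 0.08 rad).
It fails at once if the larger can is lifted (height (world z) of big_can above 0.01 m).
It fails at once if the larger can is shoved more than 30 mm (distance of big_can from where it was at the start of the episode above 0.03 m).
It fails at once if the smaller can is opened, shoved or lifted (value of joint small_can_lever above 0.15 rad or distance of small_can from where it was at the start of the episode above 0.03 m or height (world z) of small_can above 0.01 m).
It fails at once if a bystander is moved more than 30 mm (distance of any of brush_tin, pot_low, pot_tall, tin_plain, white_jar, glue_bottle, palette_knife from where it was at the start of the episode above 0.03 m).
It also fails if it takes over 29 s, if anything falls off the work surface, if the arm or the gripper's body presses on something with over 40 N, if the wrist force passes 120 N, or if a joint passes its speed limit or range.

## Working session

There is one attempt and no reset: what is moved stays moved. The work goes in short steps, Python scripts to look and compute and a tool call to move; the robot and the scene stay as the last step left them, time stands still between calls to the robot, and variables do not carry over. Pictures are saved under pics/ and viewed, and the job is handed in when it is done.

Besides the shell and the picture viewer there is one more tool, called after "Call:" by a JSON object that holds its "method" and its "body". move_arm: Moves the arm, as the interface text tells. Its arguments: {"type":"object","properties":{"targets":{"type":"array"}},"required":["targets"]}

```bash
ls; mkdir -p pics
cat > h.py <<'E'
import numpy as np, cv2
from workcell import observe, eyes, sign_off, nets, robot
def save(c,n): cv2.imwrite('pics/'+n,c['img'][:,:,::-1])
def world(c,p): return np.array(c['rotation'])@np.array(p)+np.array(c['xyz'])
def cloud(c):
    K=np.array(c['mtx']);H,W=c['range_z'].shape
    u,v=np.meshgrid(np.arange(W),np.arange(H))
    pts=np.stack([u.ravel(),v.ravel()],1).astype(float).reshape(-1,1,2)
    x=(pts[:,0,0]-K[0,2])/K[0,0];y=(pts[:,0,1]-K[1,2])/K[1,1]
    xu,yu=x.copy(),y.copy()
    for _ in range(20):
        s=1+c['k1']*(xu**2+yu**2);xu=x/s;yu=y/s
    z=c['range_z'].ravel()
    P=np.stack([xu*z,yu*z,z],1)@np.array(c['rotation']).T+np.array(c['xyz'])
    P[z==0]=np.nan
    return P.reshape(H,W,3)
E
python3 - <<'E'
from h import *
s=observe();print(s);print(robot.grasp_offset)
for n in('scene','top'):
    c=eyes.capture(n);save(c,n+'1.png');print(n,c['xyz'],c['rotation'],c['k1'])
    np.savez('pics/%s1.npz'%n,P=cloud(c),img=c['img'])
    for t in('big_can','big_can_plate','big_can_mouth','small_can','small_can_lever','brush_tin','glue_bottle','white_jar','tin_plain','pot_low','pot_tall','palette_knife'):
        for r in nets.boxes_of(t,c)[:3]: print(t,round(r['confidence'],2),world(c,r['centre']).round(3))
E
```

```text
pics
{'t': 0.0, 'joint_pos': array([ 1.16506943e+00,  2.64746085e-01,  1.60536817e+00,  1.86994675e-05,
        1.27369152e+00, -3.69076368e-02]), 'qd': array([-0.00014774, -0.00109958, -0.00123962,  0.0017087 ,  0.0013251 ,
       -0.00156254]), 'joint_torque': array([ 1.03632432e-03, -5.02110457e+01, -3.56878853e+01,  7.26444251e-02,
        2.91022664e-02, -1.74031584e-04]), 'tool_pos': array([0.24306835, 0.62895729, 0.23739591]), 'orientation': array([ 3.09661152,  1.56858313, -1.98460222]), 'force': array([ 0.25933838,  0.3878281 , -0.39342806]), 'wrist_torque': array([-0.03300977,  0.01294912, -0.00292533]), 'width': 0.08784936951111914}
0.0187
scene [ 1.20419506 -0.28921203  1.16892396] [-2.50816367 -0.01264101  1.19112013] -0.015913049723246763Traceback (most recent call last):
  File "<stdin>", line 5, in <module>
  File "h.py", line 14, in cloud
    P=np.stack([xu*z,yu*z,z],1)@np.array(c['rotation']).T+np.array(c['xyz'])
      ~~~~~~~~~~~~~~~~~~~~~~~~~~~~~~~~~~~~~~~~~~~~~~~~~~~^~~~~~~~~~~~~~~~~~~
ValueError: operands could not be broadcast together with shapes (235200,) (3,)
```

```bash
cat > fix.py <<'E'
s=open('h.py').read()
s=s.replace("np.array(c['rotation'])","RR(c['rotation'])").replace("def save","from scipy.spatial.transform import Rotation as Ro\ndef RR(r): return Ro.from_euler('xyz',r).as_matrix()\ndef save",1)
open('h.py','w').write(s)
E
python3 fix.py
python3 - <<'E'
from h import *
for n in('scene','top'):
    c=eyes.capture(n);save(c,n+'1.png');print(n,c['xyz'],c['rotation'],c['k1'])
    np.savez('pics/%s1.npz'%n,P=cloud(c),img=c['img'])
    for t in('big_can','big_can_plate','big_can_mouth','small_can','small_can_lever','brush_tin','glue_bottle','white_jar','tin_plain','pot_low','pot_tall','palette_knife'):
        for r in nets.boxes_of(t,c)[:3]: print(t,round(r['confidence'],2),world(c,r['centre']).round(3))
E
```

```text
scene [ 1.20419506 -0.28921203  1.16892396] [-2.50816367 -0.01264101  1.19112013] -0.015913049723246763
big_can 0.78 [0.558 0.191 0.152]
big_can 0.72 [ 0.328 -0.182  0.151]
big_can 0.64 [0.33  0.236 0.143]
big_can_plate 0.81 [ 0.299 -0.165  0.218]
big_can_plate 0.57 [0.516 0.202 0.214]
big_can_plate 0.44 [0.318 0.25  0.216]
big_can_mouth 0.91 [0.559 0.193 0.153]
big_can_mouth 0.75 [0.33  0.233 0.142]
big_can_mouth 0.62 [ 0.328 -0.179  0.154]
small_can 0.8 [ 0.538 -0.214  0.111]
small_can_lever 0.63 [ 0.505 -0.224  0.169]
brush_tin 0.68 [ 0.652 -0.442  0.072]
glue_bottle 0.57 [ 0.514 -0.4    0.087]
white_jar 0.8 [0.714 0.288 0.07 ]
white_jar 0.68 [ 0.538 -0.216  0.113]
tin_plain 0.95 [0.766 0.054 0.094]
tin_plain 0.44 [ 0.405 -0.016  0.046]
pot_low 0.64 [ 0.403 -0.015  0.049]
pot_tall 0.91 [0.545 0.44  0.078]
palette_knife 0.54 [0.577 0.006 0.01 ]
top [ 0.28140876 -0.00891265  1.53472579] [-2.95630376  0.01276776 -1.58253745] 0.06183785404086771
big_can 0.85 [0.515 0.199 0.162]
big_can 0.74 [ 0.293 -0.176  0.165]
big_can 0.69 [0.3   0.237 0.163]
big_can_plate 0.93 [0.51  0.2   0.214]
big_can_plate 0.69 [ 0.302 -0.171  0.213]
big_can_plate 0.58 [0.319 0.249 0.214]
big_can_mouth 0.87 [0.518 0.195 0.16 ]
big_can_mouth 0.87 [0.301 0.24  0.159]
big_can_mouth 0.67 [ 0.294 -0.18   0.164]
small_can 0.66 [ 0.495 -0.212  0.122]
small_can_lever 0.69 [ 0.497 -0.226  0.165]
brush_tin 0.89 [ 0.64  -0.442  0.073]
white_jar 0.73 [0.692 0.29  0.085]
tin_plain 0.88 [0.743 0.059 0.088]
pot_low 0.87 [ 0.396 -0.011  0.05 ]
pot_low 0.55 [0.52  0.199 0.163]
pot_tall 0.66 [0.533 0.446 0.079]
palette_knife 0.53 [0.558 0.01  0.01 ]
```

View pics/scene1.png

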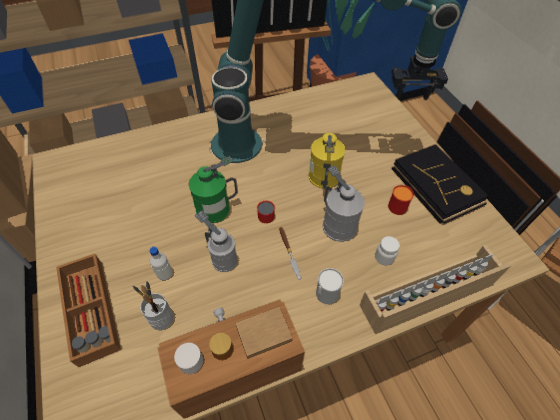

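View pics/top1.png

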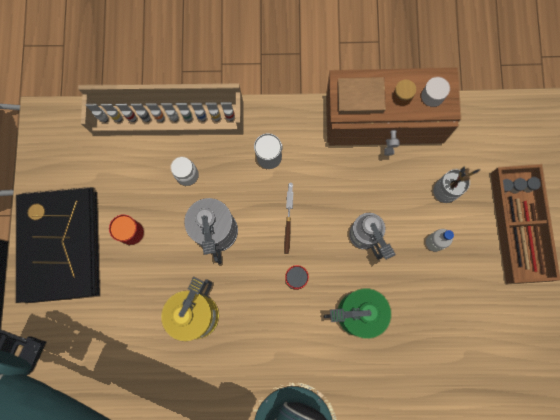

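The steel big can stands at top pixel (210,223), with its plate at about (208,245) toward the robot. The yellow look-alike is at (187,315), the green one at (366,313) and the small can at (370,232). Next I'll measure the can's axis and plate from depth.

Run:
```python
import numpy as np,cv2
from scipy.optimize import least_squares
for n in('top','scene'):
    d=np.load(f'pics/{n}1.npz');P=d['P'].reshape(-1,3)
    m=(abs(P[:,0]-.55)<.16)&(abs(P[:,1]-.19)<.13)&(P[:,2]>.02)
    Q=P[m]
    b=Q[(Q[:,2]>.03)&(Q[:,2]<.14)]
    f=lambda p:np.hypot(b[:,0]-p[0],b[:,1]-p[1])-.06
    r=least_squares(f,[.56,.19],loss='soft_l1',f_scale=.003);print(n,'body axis',r.x,np.median(abs(r.fun)),len(b))
    for lo,hi in((.15,.17),(.17,.19),(.195,.21),(.21,.222),(.222,.24),(.24,.26)):
        q=Q[(Q[:,2]>lo)&(Q[:,2]<hi)]
        if len(q):print(lo,hi,len(q),q.mean(0).round(4),q.min(0).round(3),q.max(0).round(3))
    q=Q[(Q[:,2]>.205)]
    print(np.round(q[np.argsort(q[:,0])][::max(1,len(q)//45)],3).tolist())
c=cv2.imread('pics/top1.png')[170:350,130:290];cv2.imwrite('pics/topz.png',cv2.resize(c,None,fx=4,fy=4,interpolation=2)[:600])
c=cv2.imread('pics/scene1.png')[120:260,280:420];cv2.imwrite('pics/scz.png',cv2.resize(c,None,fx=4,fy=4,interpolation=2))
```

```text
top body axis [0.62147789 0.25293778] 0.03749748295321302 718
0.15 0.17 956 [0.5356 0.2092 0.16  ] [0.477 0.152 0.15 ] [0.596 0.272 0.17 ]
0.17 0.19 272 [0.5339 0.2064 0.1753] [0.495 0.176 0.17 ] [0.578 0.253 0.19 ]
0.195 0.21 178 [0.5322 0.2111 0.2066] [0.496 0.188 0.196] [0.559 0.237 0.21 ]
0.21 0.222 274 [0.5094 0.2079 0.215 ] [0.445 0.185 0.21 ] [0.554 0.233 0.222]
0.222 0.24 128 [0.4567 0.198  0.2256] [0.44  0.182 0.222] [0.529 0.214 0.233]
[[0.44, 0.209, 0.226], [0.444, 0.187, 0.228], [0.446, 0.203, 0.232], [0.447, 0.194, 0.225], [0.45, 0.209, 0.226], [0.452, 0.209, 0.226], [0.454, 0.195, 0.225], [0.457, 0.195, 0.223], [0.46, 0.209, 0.225], [0.462, 0.187, 0.224], [0.464, 0.187, 0.225], [0.465, 0.205, 0.218], [0.468, 0.186, 0.217], [0.47, 0.188, 0.22], [0.473, 0.208, 0.219], [0.476, 0.206, 0.216], [0.48, 0.196, 0.217], [0.484, 0.205, 0.223], [0.488, 0.197, 0.214], [0.493, 0.201, 0.217], [0.497, 0.198, 0.22], [0.5, 0.206, 0.217], [0.503, 0.204, 0.216], [0.506, 0.217, 0.214], [0.508, 0.204, 0.214], [0.513, 0.211, 0.216], [0.515, 0.204, 0.217], [0.517, 0.225, 0.208], [0.519, 0.223,
[... 1324 characters left out ...]
0.493, 0.209, 0.219], [0.499, 0.2, 0.214], [0.503, 0.213, 0.209], [0.505, 0.215, 0.214], [0.507, 0.217, 0.216], [0.511, 0.202, 0.207], [0.512, 0.211, 0.214], [0.517, 0.209, 0.215], [0.519, 0.214, 0.215], [0.522, 0.206, 0.212], [0.524, 0.202, 0.212], [0.526, 0.204, 0.213], [0.528, 0.206, 0.214], [0.529, 0.228, 0.211], [0.531, 0.234, 0.211], [0.533, 0.226, 0.211], [0.534, 0.21, 0.214], [0.536, 0.202, 0.215], [0.538, 0.224, 0.208], [0.54, 0.214, 0.219], [0.541, 0.208, 0.208], [0.542, 0.2, 0.212], [0.544, 0.227, 0.213], [0.546, 0.201, 0.216], [0.547, 0.2, 0.213], [0.549, 0.189, 0.211], [0.55, 0.227, 0.21], [0.552, 0.211, 0.215], [0.553, 0.22, 0.207], [0.555, 0.214, 0.211], [0.558, 0.206, 0.209]]
```

View pics/topz.png

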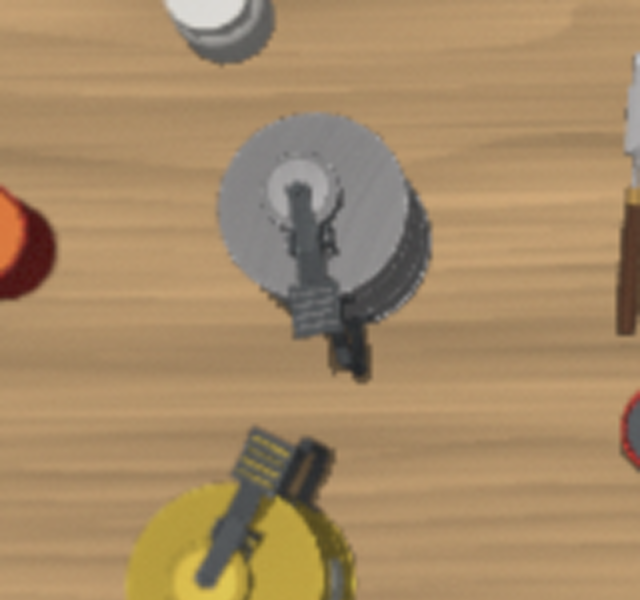

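View pics/scz.png

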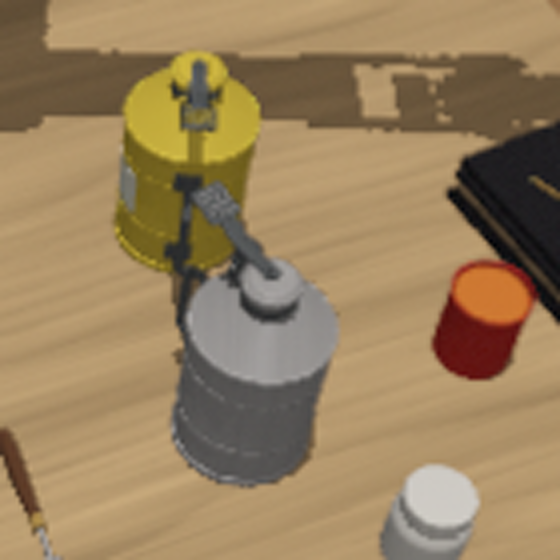

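```bash
cat > plan.py <<'E'
from h import *
A=np.array([.537,.2125]);yaw=.174
ex=np.array([np.cos(yaw),np.sin(yaw)])
def rel(tx,ty,tz,want_yaw=True):
    s=observe();R=RR(s['orientation']);p=s['tool_pos']
    d=R.T@(np.array([tx,ty,tz])-p)
    want=np.array([-np.sin(yaw),np.cos(yaw),0])
    w=R.T@want;tw=np.arctan2(-w[1],w[2])
    tw2=(tw+np.pi)%(2*np.pi)-np.pi
    if abs(tw2)>np.pi/2: tw2-=np.sign(tw2)*np.pi
    print('t',s['t'],'p',p.round(4),'F',s['force'].round(2),'M',s['wrist_torque'].round(2),'w',s['width'],'q6',s['joint_pos'][5])
    print('shift',d.round(4),'twist',tw2.round(4));print('axes x,y,z',R.round(3).T.tolist())
E
python3 - <<'E'
from plan import *
T=A-.086*ex;print(T)
rel(T[0],T[1],.28)
for n in('top','scene'):
    P=np.load(f'pics/{n}1.npz')['P'].reshape(-1,3);P=P[~np.isnan(P[:,0])]
    d=P[:,:2]-A;a=d@ex;b=d@np.array([-ex[1],ex[0]])
    m=(a<-.065)&(a>-.13)&(abs(b)<.03)&(P[:,2]>.02)&(P[:,2]<.212)
    for i in np.where(m)[0][::6]:print(np.round([a[i],b[i],P[i,2]],3).tolist(),end=' ')
    print()
    # max height near gripper body footprint
    m=(abs(a+.086)<.1)&(abs(b)<.12);m2=m&((a<-.11)|(abs(b)>.07));print('maxz',P[m2][:,2].max())
    y=P[(P[:,2]>.2)&(abs(P[:,0]-.35)<.08)&(abs(P[:,1]-.24)<.08)];print('yellow top',y.min(0),y.max(0))
E
```

```text
[0.45229859 0.19761139]
t 1.35 p [0.2433 0.6296 0.2387] F [ 0.02  0.52 -0.23] M [-0.    0.03 -0.02] w 0.08827570935655127 q6 -0.03689806887175267
shift [-0.0413 -0.3506 -0.3276] twist -0.5428
axes x,y,z [[-0.0, -0.0, -1.0], [-0.933, 0.36, -0.0], [0.36, 0.933, -0.0]]
[-0.066, -0.004, 0.128] [-0.067, 0.001, 0.035] [-0.07, -0.001, 0.032] [-0.073, 0.004, 0.039] [-0.088, -0.002, 0.136] [-0.089, 0.004, 0.132] [-0.079, -0.001, 0.041] [-0.082, 0.002, 0.04] [-0.094, -0.004, 0.116] [-0.098, -0.002, 0.128] [-0.099, 0.004, 0.123] [-0.092, -0.003, 0.049] [-0.1, -0.005, 0.097] [-0.102, -0.004, 0.092] [-0.102, -0.003, 0.065] 
maxz 0.23274349182392706
yellow top [0.2719899  0.20963236 0.20033047] [0.38745307 0.28646756 0.23274349]
[-0.104, 0.001, 0.12] [-0.089, -0.003, 0.134] [-0.086, -0.0, 0.129] [-0.083, -0.002, 0.128] [-0.093, -0.001, 0.112] [-0.096, -0.002, 0.099] [-0.095, -0.002, 0.089] [-0.096, 0.001, 0.074] [-0.094, 0.0, 0.065] [-0.094, 0.002, 0.053] [-0.092, -0.003, 0.041] 
maxz 0.23059777619965383
yellow top [0.27352914 0.21302721 0.2009343 ] [0.38543783 0.28817158 0.23059778]
```

Call:
{"method": "move_arm", "body": {"targets": [[[-0.05,0,0],-0.1,0.0],[[-0.06,-0.03,-0.028],-0.2,0.0],[[-0.06,-0.07,-0.065],-0.32,0.0],[[-0.06,-0.11,-0.103],-0.43,0.0],[[-0.06,-0.15,-0.14],-0.543,0.0]]}}

```text
t: 1.98
tool_pos: [0.3333, 0.4434, 0.2989]
orientation: [-1.23, 1.57, 0.519]
force: [1.2, 0.8, 0.0]
width: 0.04
```

Run:
```python
from plan import *
T=A-.086*ex;rel(T[0],T[1],.28)
```

```text
t 1.975 p [0.3333 0.4434 0.2989] F [1.21 0.79 0.04] M [ 0.06 -0.02  0.01] w 0.03996870367339183 q6 -0.8676674611287979
shift [ 0.0189 -0.0735 -0.263 ] twist 0.0044
axes x,y,z [[0.001, 0.0, -1.0], [-0.984, -0.177, -0.001], [-0.177, 0.984, 0.0]]
```

Call:
{"method": "move_arm", "body": {"targets": [[[0,-0.015,-0.05],0,0.0],[[0,-0.03,-0.11],0,0.0],[[0,-0.05,-0.17],0,0.0],[[0.0,-0.065,-0.225],0,0.0],[[0.019,-0.0735,-0.263],0,0.0]]}}

```text
t: 2.6
tool_pos: [0.4527, 0.1968, 0.2816]
orientation: [-1.456, 1.566, 0.287]
force: [0.6, -0.1, 0.2]
width: 0.0001
```

Call:
{"method": "move_arm", "body": {"targets": [[[0,0,0],0,0.0],[[0,0,0],0,0.0],[[0,0,0],0,0.0],[[0,0,0],0,0.0],[[0,0,0],0,0.0]]}}

```text
t: 3.22
tool_pos: [0.4506, 0.1994, 0.28]
orientation: [-1.266, 1.57, 0.48]
force: [0.2, -0.5, 0.8]
width: 0.0003
```

Run:
```python
from plan import *
T=A-.086*ex;rel(T[0],T[1],.235)
c=eyes.capture('scene');save(c,'s2.png')
cv2.imwrite('pics/s2z.png',cv2.resize(c['img'][100:250,260:440,::-1],None,fx=4,fy=4,interpolation=2))
```

```text
t 3.225 p [0.4506 0.1994 0.28  ] F [ 0.15 -0.49  0.75] M [0.03 0.06 0.02] w 0.0002993983958231402 q6 -1.3803524537992833
shift [ 0.045  -0.0013 -0.0021] twist 0.0016
axes x,y,z [[0.0, 0.0, -1.0], [-0.985, -0.175, -0.0], [-0.175, 0.985, 0.0]]
```

View pics/s2z.png

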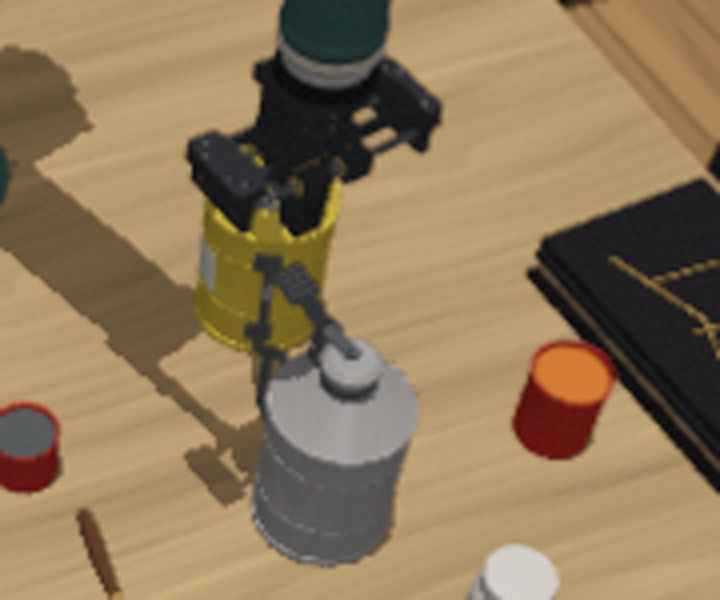

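The closed fingertips at zoomed (305,220) are above the plate (295,280), and the can hasn't moved. I'll descend to the plate in steps.

Call:
{"method": "move_arm", "body": {"targets": [[[0.02,-0.001,-0.001],0,0.0],[[0.04,-0.001,-0.002],0,0.0],[[0.05,-0.001,-0.002],0,0.0],[[0.056,-0.001,-0.002],0,0.0],[[0.06,-0.001,-0.002],0,0.0]]}}

```text
t: 3.9
tool_pos: [0.4523, 0.1971, 0.2203]
orientation: [-1.193, 1.57, 0.552]
force: [-1.8, -0.8, 3.5]
width: 0.0003
```

Run:
```python
from plan import *
T=A-.086*ex;rel(T[0],T[1],.192)
c=eyes.capture('scene')
cv2.imwrite('pics/s3z.png',cv2.resize(c['img'][100:250,260:440,::-1],None,fx=4,fy=4,interpolation=2))
```

```text
t 3.9 p [0.4523 0.1971 0.2203] F [-1.76 -0.83  3.47] M [-0.04  0.34 -0.01] w 0.0003247682904905636 q6 -1.3847505325044915
shift [ 0.0283 -0.0001  0.0005] twist 0.0003
axes x,y,z [[0.001, 0.0, -1.0], [-0.985, -0.173, -0.001], [-0.173, 0.985, 0.0]]
```

View pics/s3z.png

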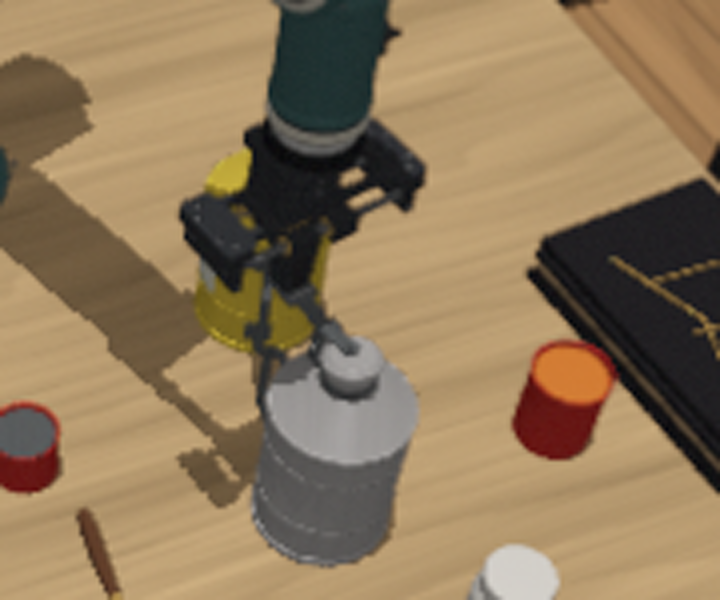

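Contact on the plate reads 3.5 N upward, as expected for the start of the lever. I'll keep pressing.

Call:
{"method": "move_arm", "body": {"targets": [[[0.003,0,0],0,0.0],[[0.006,0,0],0,0.0],[[0.009,0,0],0,0.0],[[0.012,0,0],0,0.0],[[0.014,0,0],0,0.0]]}}

```text
t: 4.58
tool_pos: [0.4512, 0.1967, 0.2053]
orientation: [1.567, 1.569, -2.971]
force: [-6.1, -0.7, 5.5]
width: 0.0006
```

Call:
{"method": "move_arm", "body": {"targets": [[[0.003,0,0],0,0.0],[[0.006,0,0],0,0.0],[[0.009,0,0],0,0.0],[[0.012,0,0],0,0.0],[[0.013,0,0],0,0.0]]}}

```text
t: 5.2
tool_pos: [0.4515, 0.1968, 0.1922]
orientation: [1.59, 1.569, -2.948]
force: [-4.4, -0.2, 3.5]
width: 0.0004
```

```bash
cat > chk.py <<'E'
import sys
from plan import *
from scipy.optimize import least_squares
T=A-.086*ex;rel(T[0],T[1],.192)
c=eyes.capture('scene')
cv2.imwrite('pics/'+sys.argv[1],cv2.resize(c['img'][100:250,260:440,::-1],None,fx=4,fy=4,interpolation=2))
P=cloud(c).reshape(-1,3);d=P[:,:2]-A;a=d@ex;b=d@np.array([-ex[1],ex[0]])
B=P[(np.hypot(a,b)<.09)&(a>-.02)&(P[:,2]>.03)&(P[:,2]<.14)]
r=least_squares(lambda p:np.hypot(B[:,0]-p[0],B[:,1]-p[1])-.06,A,loss='soft_l1',f_scale=.003);print('body axis',r.x)
for lo in np.arange(-.04,.05,.01):
    m=(a>lo)&(a<lo+.01)&(abs(b)<.012)&(P[:,2]>.15)&(P[:,2]<.28)
    if m.any():print(round(lo,3),np.percentile(P[m,2],[5,50,95]).round(3))
E
python3 chk.py s4z.png
```

```text
t 5.2 p [0.4515 0.1968 0.1922] F [-4.44 -0.18  3.48] M [-0.04  0.83 -0.03] w 0.0004316469141178436 q6 -1.3848125273583083
shift [ 0.0002 -0.001   0.0007] twist 0.0002
axes x,y,z [[-0.001, -0.0, -1.0], [-0.985, -0.173, 0.001], [-0.173, 0.985, -0.0]]
body axis [0.53544596 0.21397456]
-0.04 [0.169 0.208 0.221]
-0.03 [0.182 0.223 0.23 ]
-0.02 [0.199 0.202 0.234]
-0.01 [0.2   0.237 0.242]
0.0 [0.199 0.204 0.243]
0.01 [0.182 0.199 0.203]
0.02 [0.173 0.18  0.196]
0.03 [0.167 0.171 0.176]
0.04 [0.154 0.162 0.168]
```

View pics/s4z.png

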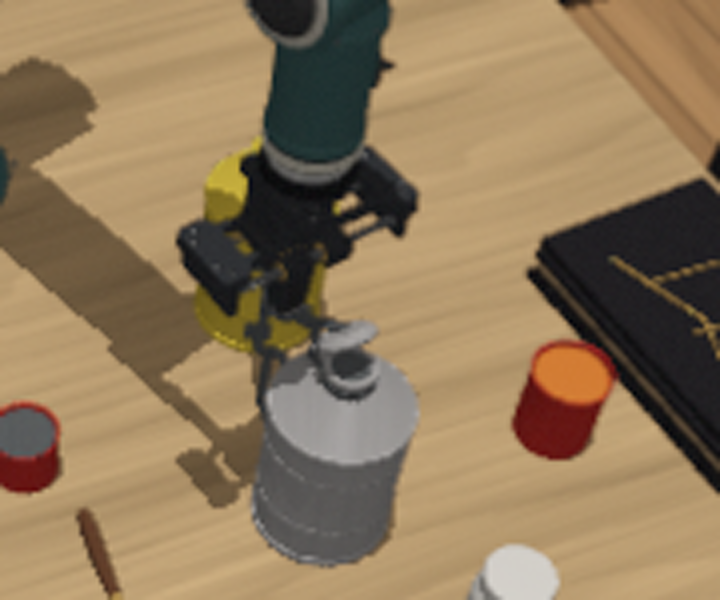

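The cap has swung well open, with its tip at zoomed (355,330) and the mouth visible at (350,372), and the can is still in place. From geometry the lever is at about 0.6–0.7 rad. I'll go 3 mm deeper for margin.

Call:
{"method": "move_arm", "body": {"targets": [[[0.002,0,0],0,0.0],[[0.003,0,0],0,0.0],[[0.003,0,0],0,0.0],[[0.003,0,0],0,0.0],[[0.003,0,0],0,0.0]]}}

```text
t: 5.88
tool_pos: [0.452, 0.1969, 0.1897]
orientation: [1.445, 1.571, -3.093]
force: [-5.5, -1.1, 4.9]
width: 0.0003
```

```bash
python3 chk.py s5z.png
python3 - <<'E'
from plan import *
# lever/cap side profile
for n in('scene','top'):
    c=eyes.capture(n);P=cloud(c).reshape(-1,3);d=P[:,:2]-A;a=d@ex;b=d@np.array([-ex[1],ex[0]])
    m=(a>-.05)&(a<.03)&(abs(b)<.03)&(P[:,2]>.214)&(P[:,2]<.262)
    q=np.c_[a,b,P[:,2]][m];q=q[np.argsort(q[:,0])]
    print(n,len(q));print(q[::max(1,len(q)//25)].round(3).tolist())
    if len(q)>10:
        k=q[(abs(q[:,1])<.02)&(q[:,0]>-.03)];print('slope',np.polyfit(k[:,0],k[:,2],1))
    for t in('big_can_plate','small_can','small_can_lever'):
        for r in nets.boxes_of(t,c)[:3]: print(t,round(r['confidence'],2),world(c,r['centre']).round(3))
E
```

```text
t 5.875 p [0.452  0.1969 0.1897] F [-5.47 -1.06  4.92] M [0.01 0.8  0.04] w 0.00031663213955395277 q6 -1.3847897501726516
shift [-0.0023 -0.0004  0.0007] twist 0.0002
axes x,y,z [[-0.0, -0.0, -1.0], [-0.985, -0.173, 0.0], [-0.173, 0.985, 0.0]]
body axis [0.53549044 0.21405397]
-0.04 [0.173 0.211 0.221]
-0.03 [0.181 0.2   0.231]
-0.02 [0.198 0.203 0.236]
-0.01 [0.198 0.204 0.243]
0.0 [0.199 0.203 0.244]
0.01 [0.181 0.198 0.202]
0.02 [0.174 0.18  0.201]
0.03 [0.166 0.171 0.177]
0.04 [0.16  0.164 0.17 ]
scene 91
[[-0.04, -0.01, 0.217], [-0.035, -0.006, 0.219], [-0.032, -0.005, 0.222], [-0.028, -0.012, 0.22], [-0.023, -0.019, 0.219], [-0.022, -0.013, 0.226], [-0.02, 0.001, 0.229], [-0.019, 0.007, 0.232], [-0.017, 0.018, 0.232], [-0.016, -0.022, 0.228], [-0.014, -0.023, 0.226], [-0.013, -0.006, 0.236], [-0.011, -0.011, 0.235], [-0.009, -0.022, 0.225], [-0.009, 0.002, 0.24], [-0.008, -0.018, 0.238], [-0.007, -0.021, 0.232], [-0.005, -0.001, 0.241], [-0.005, 0.019, 0.239], [-0.004, -0.007, 0.245], [-0.003, -0.018, 0.238], [-0.003, -0.02, 0.23], [-0.002, 0.0, 0.243], [-0.0, -0.009, 0.24], [0.001, 0.013, 0.243], [0.001, 0.009, 0.246], [0.002, -0.001, 0.234], [0.003, -0.004, 0.245], [0.004, 0.0, 0.239], [0.005, 0.003, 0.243], [0.006, 0.002, 0.241]]
slope [0.56735649 0.24060592]
big_can_plate 0.53 [ 0.3   -0.166  0.213]
big_can_plate 0.44 [0.546 0.442 0.082]
small_can 0.82 [ 0.536 -0.215  0.113]
small_can 0.42 [0.558 0.192 0.151]
small_can 0.4 [0.575 0.005 0.009]
small_can_lever 0.65 [ 0.501 -0.225  0.169]
top 0
[]
big_can_plate 0.65 [0.364 0.229 0.226]
small_can 0.75 [ 0.494 -0.209  0.123]
small_can 0.22 [ 0.637 -0.442  0.075]
small_can_lever 0.94 [ 0.501 -0.23   0.165]
```

View pics/s5z.png

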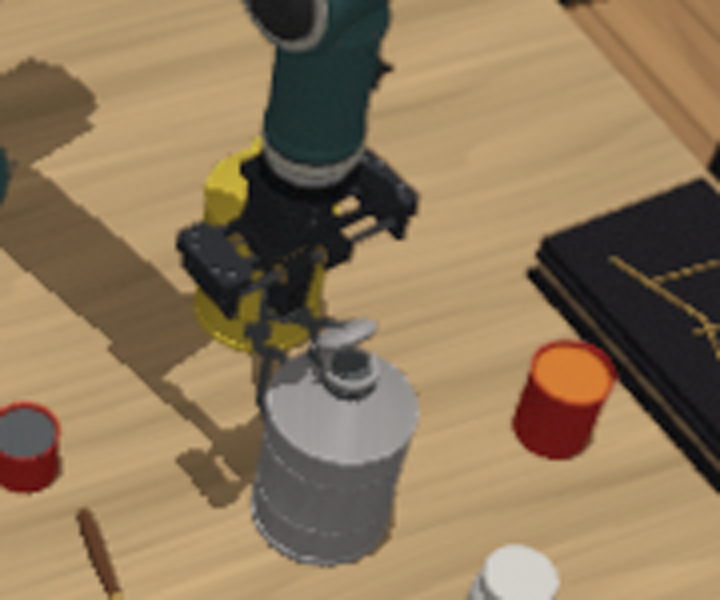

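Call:
{"method": "move_arm", "body": {"targets": [[[0.001,0,0],0,0.0],[[0.002,0,0],0,0.0],[[0.002,0,0],0,0.0],[[0.002,0,0],0,0.0],[[0.002,0,0],0,0.0]]}}

```text
t: 6.95
tool_pos: [0.4523, 0.1969, 0.1879]
orientation: [-1.463, 1.57, 0.282]
force: [-4.1, 0.1, 4.6]
width: 0.0004
```

```bash
python3 chk.py s6z.png
python3 - <<'E'
from plan import *
c=eyes.capture('scene');save(c,'s6.png');P=cloud(c).reshape(-1,3);d=P[:,:2]-A;a=d@ex;b=d@np.array([-ex[1],ex[0]])
m=(a>-.035)&(a<.01)&(abs(b)<.008)&(P[:,2]>.214)&(P[:,2]<.262)
q=np.c_[a,P[:,2]][m];print(q[np.argsort(q[:,0])].round(3).tolist())
E
```

```text
t 6.95 p [0.4523 0.1969 0.1879] F [-4.15  0.09  4.61] M [ 0.02  0.56 -0.01] w 0.00035908391748268065 q6 -1.3848195773606014
shift [-0.0041 -0.0001  0.0007] twist 0.0002
axes x,y,z [[0.0, 0.0, -1.0], [-0.985, -0.173, -0.0], [-0.173, 0.985, 0.0]]
body axis [0.53543201 0.21397827]
-0.04 [0.174 0.205 0.221]
-0.03 [0.178 0.222 0.234]
-0.02 [0.197 0.202 0.241]
-0.01 [0.198 0.203 0.246]
0.0 [0.198 0.203 0.246]
0.01 [0.184 0.197 0.202]
0.02 [0.173 0.181 0.202]
0.03 [0.166 0.171 0.175]
0.04 [0.158 0.164 0.168]
[[-0.034, 0.218], [-0.031, 0.225], [-0.03, 0.218], [-0.027, 0.229], [-0.026, 0.228], [-0.022, 0.234], [-0.021, 0.233], [-0.021, 0.234], [-0.02, 0.232], [-0.019, 0.239], [-0.019, 0.234], [-0.018, 0.233], [-0.018, 0.233], [-0.014, 0.237], [-0.013, 0.238], [-0.009, 0.241], [-0.009, 0.243], [-0.008, 0.238], [-0.007, 0.243], [-0.007, 0.243], [-0.006, 0.242], [-0.005, 0.245], [-0.004, 0.243], [-0.003, 0.245], [-0.0, 0.243], [0.0, 0.247], [0.001, 0.245], [0.001, 0.248], [0.002, 0.241], [0.002, 0.242], [0.003, 0.245], [0.003, 0.243], [0.003, 0.246], [0.003, 0.241], [0.004, 0.239], [0.005, 0.244]]
```

View pics/s6z.png

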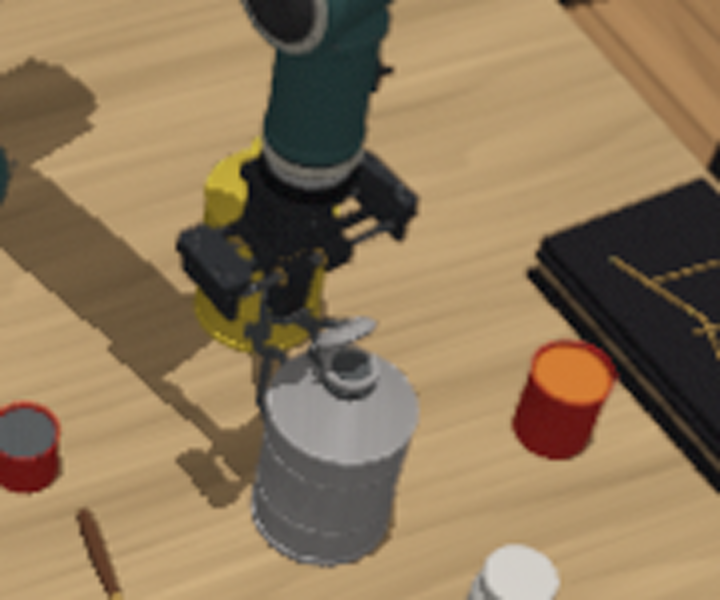

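Run:
```python
from h import *
print(sign_off()); s=observe();print(s['t'],s['tool_pos'],s['force'])
```

```text
the job is handed in; nothing more can be done
None
the job is handed in; nothing more can be done
```

I pressed the larger steel can's thumb lever down with the closed fingertips and handed the job in while still holding it down. No verdict came back.

**Lever:** I estimate about 0.7 rad (0.68–0.77 from the fingertip height; a rough slope reading of the cap gave a little less, 0.62–0.68). It is an estimate because the joint itself can't be read. The last picture shows the cap up and the mouth clear.

**Force:** the fingers read about 4.6 N upward and 4 N sideways, so contact is well above the 1 N needed.

**The can:** its fitted axis was within about 2 mm of where it started and didn't change between the last checks. I saw no tilt or lift in the pictures, but did not measure tilt separately.

**Other things:** the smaller can showed no change when I checked it 2 mm before the final press. Nothing else was approached closely except the yellow look-alike, which the gripper passed over with about 2 cm to spare by calculation. I did not re-measure the bystanders at the end. No contact or unexpected force showed up on the way in.

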